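# Hold the pedal bin open

## Task

Press the pedal of the round steel bin slowly all the way down with the fingertips, so that the heavy lid rises without being flung up and stands fully open, and finish while still holding the pedal down so that scraps can be tipped in. Open it by the pedal alone: keep off the lid, do not lift, tip or shift the bin, and leave everything else on the counter where it stands.

Things in the scene. Friction and masses are not known exactly. Their poses are not given: they have to be found in the camera images.
- bin: Free-standing round stainless pedal bin, about 1.5 kg with lid and pedal, 172 mm in diameter over its black base (52 mm high) and 231 mm high with the lid shut; it can tip or slide. Origin at the centre of its underside on the counter, z up. Its pedal sticks out along its own -x; the lid's hinge block is on the +x side, reaching 104 mm from the axis.
- pedal: Steel pedal plate, 62 mm wide (along the bin's y), 5 mm thick: the outer end of a long lever under the bin. It spans 86 to 157 mm from the bin's axis along the bin's -x; at rest it slopes up outward by 11 degrees, its top 34 mm above the counter at the base, 46 mm at the end. This origin is NOT on the plate but on the lever's pivot inside the base, 15 mm behind the bin's axis, 20 mm up.
- pedal_pad (a point): Point on the pedal's top face where it is to be pressed: mid-width, 17 mm in from the outer end, about 141 mm from the bin's axis (55 mm out from the base) and 44 mm above the counter at rest. It moves down about 32 mm, to 12 mm above the counter, when fully pressed, and a few mm outward. Its axes turn with the pedal.
- pedal_lever (a joint): Angle of the pedal's lever in rad: 0 at rest (up), 0.20 fully down, where the pedal's rubber feet meet the counter. No spring: the lid's weight pushes it back up. Straight down on the pad it takes about 7 to 13 N to start and 2 to 6 N to hold near the bottom; pressing on against the counter does no harm up to 25 N. The lid turns 5.75 times as far as the lever.
- lid_hinge (a joint): Opening angle of the lid in rad: 0 shut, about 1.15 (66 degrees) fully open with the pedal down. The lid falls shut when the pedal is let go.
- lid: The domed stainless lid, a disc 174 mm across, 24 mm high, about 0.32 kg. Origin on the hinge pin, 95 mm from the bin's axis on the bin's +x side, 210 mm above the counter; its own -x runs across the lid to the front edge 182 mm away, which swings up and back, away from the pedal.
- bowl: Loose ceramic bowl with a blue rim, 110 mm across, 57 mm high, standing near the pedal; leave it. Origin at the centre of its underside.
- food_box: Loose clear plastic food container with a white clip-lock lid (four hinged tabs), 170 by 120 by 68 mm, near the bin; leave it. Origin at the centre of its underside.
- mug: Loose white mug, 80 mm across, 90 mm high; leave it. Origin at the centre of its underside.
- sauce: Loose amber sauce bottle, 56 mm across, 150 mm high; leave it. Origin at the centre of its underside.
- rack: Loose stainless wire steaming rack on three legs, 184 mm across, 49 mm high; leave it. Origin at the centre of its underside.

How it is judged:
On the way:
1. the fingers press the pedal and the lid begins to rise (contact force between the fingers and pedal above 1.5 N and value of joint lid_hinge between 0.15 and 0.9 rad), for 0.05 s.
At the end, for the whole second after the job is handed in: The fingers still press on the pedal (more than 0.5 N) and so hold the lid still at more than 1.0 rad of its 1.15 rad opening, with the bin upright (within 0.05 rad) and within 20 mm of where it stood (value of joint lid_hinge above 1 rad and velocity of joint lid_hinge between -0.15 and 0.15 rad/s and contact force between the fingers and pedal above 0.5 N and angle between bin's own z axis and vertical below 0.05 rad and distance of bin from where it was at the start of the episode below 0.02 m); the arm keeps its last pose, push and grip.
It fails at once if the lid is touched by the robot (contact force between any of the fingers, the arm and lid above 1 N).
It fails at once if the lid is flung up (faster than 5 rad/s) (velocity of joint lid_hinge above 5 rad/s).
It fails at once if the bin is tipped (over 0.12 rad), lifted (over 12 mm) or shifted (over 30 mm) (angle between bin's own z axis and vertical above 0.12 rad or height (world z) of bin above 0.012 m or distance of bin from where it was at the start of the episode above 0.03 m).
It fails at once if something else on the counter is shifted (over 15 mm) (distance of any of bowl, food_box, mug, sauce, rack from where it was at the start of the episode above 0.015 m).
It also fails if it takes over 40 s, if anything falls off the work surface, if the arm or the gripper's body presses on something with over 40 N, if the wrist force passes 120 N, or if a joint passes its speed limit or range.

## Robot

A 6-joint arm with a two-finger parallel gripper is mounted at the origin on the work surface. World frame = base frame: x ahead of the robot, y to its left, z up, the work surface at z = 0. Lengths are in m, angles in rad, forces in N, time in s.
With the tool pointing down it reaches from about 0.35 to 0.975 m from the base axis. Payload 4.9 kg.
Tool frame: the origin (TCP) lies at the very end of the fingers, on their centre line; the grasp point (between the pads) lies ctrl.grip_point_offset behind it (ctrl.grip_point_offset is the distance from the TCP to the grasp point, in m); z points along the fingers, y is the direction in which the jaws open and shut (so a half turn about z gives the same grasp; the last joint's range is limited). The gripper opens to 85 mm and grips with 20 to 120 N. Pads are 22 mm wide; open, the fingers measure 114 mm over their backs; the gripper's body (76 mm by 85 mm) begins 54 mm behind the grasp point. The pads swing forward as they close: fully open they stand 13 mm farther back than shut.
Start: joints at [-1.336, 0.053, 1.613, -0, 1.476, -0.119], TCP at [0.217, -0.586, 0.231] pointing down, gripper open.
Joint ranges: [-3.01, 3.01], [-1.01, 2.22], [0.06, 2.58], [-1.02, 4.17], [0.09, 2.62], [-3.14, 3.14]. Speed limits (rad/s): [2.57, 2.57, 3.14, 3.14, 3.14, 3.14].

## Interface

Orientations are given as a rotation vector (axis times angle).
In Python, from station import ctrl gives the robot as it stands. The module is installed in compiled form; this text tells all that it offers.
- The arm moves only by the shell command python3 -m creep 'ROWS' [FORCE]. ROWS is JSON, a list of rows, each a list of 5 numbers: the closure in counts, from 0 (fully open) to 255 (shut), then the shift along the tool's x, y, z in mm, then the turn about the tool's z in rad. A call has 1 to 12 rows; each row is the pose to reach, as a shift and turn from the pose commanded when the call began, along the tool's axes at that moment; what a row does not reach only later rows make up. A row lasts 1/12 s, in which the tool goes at most 41.7 mm and 7.16 degrees, less where a joint would pass 70% of its speed; a pose out of reach is approached as far as the arm can. A call with a gripper value outside its range is refused whole. The fingers move at their own pace and stop on an object; FORCE is the grip in N (left out, the last holds). Time passes only in rows, so rows that repeat a pose let the fingers close. It gives the time, the measured TCP pose, the force and the opening at its end, in the units of the state.
- ctrl.get_obs(): the state, without advancing time (a new reading comes with each control period).
- ctrl.get_image(name): name is "scene" or "top"; returns the picture (400x640x3 uint8, red, green, blue); there is no depth.
- ctrl.calibration(name): a dict with "fx", "fy", "cx", "cy" (pixels), "k1" (the pictures are not rectified: a ray, as slopes to the right and down, at radius r is drawn at 1 + k1 r^2 times it, then the intrinsics apply), "R" (3x3) and "t" (3): a world point X has camera coordinates R X + t. Camera axes: x right, y down, z forward; pixel columns grow to the right and rows downward; lengths in m; the calibration is good to about 2 mm. A picture is of the moment at which its call begins. calibration takes no time and is no camera call.
- ctrl.finish_job(): hands the job in, once; it reports no verdict.
Trained networks look in the newest picture that a camera, given by its name, has taken for a name from the list of things; names that differ only in an ending like _2 or _b are one class to them, and where a whole thing is asked for, a point or a joint stands for the part that bears it (a point fixed in the world has none). Each returns a list of dicts, best first, with "conf" (0 to 1); they miss things now and then, are a little off and sometimes report something else, mostly with a low value. They report only what shows in the picture. A call takes as long as a camera call.
- ctrl.boxes_of(camera, label): "rect" ([left, top, width, height] in pixels, round what is visible of it).
- ctrl.outline_of(camera, label): "mask" (400x640 bool, what is visible of it) and "rect" ([left, top, width, height] in pixels, round what is visible of it).
The state is a dict: "t": time; "q": joint angles; "dq": joint speeds; "effort": joint torques, N m; "tool_pos": TCP position; "tool_rot": TCP orientation; "contact_force": force on the tool from outside, world axes, zero at the start; "wrist_torque": the same for the moment, N m; "opening": finger opening in m.
Only numpy, scipy, OpenCV 4.12 (cv2) and the standard library are available. Lean on these libraries where they do the work, as an engineer would, in place of code of your own. Each camera call takes 0.05 s, during which the arm holds its last target. There are 200 camera calls.

## Working session

There is one attempt and no reset: what is moved stays moved. The work goes in short steps, Python scripts to look and compute and a shell command to move; the robot and the scene stay as the last step left them, time stands still between calls to the robot, and variables do not carry over. Pictures are saved under pics/ and viewed, about 8 in all and at most 12, crops included, and the job is handed in when it is done.

```bash
mkdir -p pics
cat > h.py <<'E'
import numpy as np, cv2
from station import ctrl
def ray(cam,u,v):
    c=ctrl.calibration(cam);xd=np.array([(u-c["cx"])/c["fx"],(v-c["cy"])/c["fy"]]);x=xd.copy()
    for _ in range(20): x=xd/(1+c["k1"]*(x@x))
    R=np.array(c["R"]);t=np.array(c["t"]);return -R.T@t,R.T@np.array([x[0],x[1],1])
def onz(cam,u,v,z):
    o,d=ray(cam,u,v);return o+d*(z-o[2])/d[2]
def proj(cam,X):
    c=ctrl.calibration(cam);p=np.array(c["R"])@np.array(X)+np.array(c["t"]);x=p[:2]/p[2];x=x*(1+c["k1"]*(x@x))
    return c["fx"]*x[0]+c["cx"],c["fy"]*x[1]+c["cy"]
E
python3 - <<'E'
from h import *
np.set_printoptions(precision=3,suppress=True)
for cam in("scene","top"):
    im=ctrl.get_image(cam);cv2.imwrite(f"pics/{cam}0.png",im[:,:,::-1])
    c=ctrl.calibration(cam);print(cam,ray(cam,320,200),c["fx"])
    for l in("bin","pedal","lid","bowl","food_box","mug","sauce","rack"):
        for r in ctrl.outline_of(cam,l)[:2]:
            m=r["mask"];ys,xs=np.nonzero(m);print(l,round(r["conf"],2),r["rect"],xs.mean().round(1),ys.mean().round(1))
o=ctrl.get_obs();print(o["tool_pos"],o["tool_rot"],o["t"],o["opening"])
E
```

```text
scene (array([1.06 , 0.084, 1.397]), array([-0.392, -0.025, -0.92 ])) 466.25275505252523
bin 0.95 [234.5, 167.6, 90.8, 82.6] 276.0 208.1
pedal 0.75 [304.7, 208.2, 24.7, 19.1] 315.8 216.1
lid 0.82 [243.6, 166.8, 60.4, 60.5] 271.0 197.0
lid 0.29 [237.3, 166.9, 91.3, 80.6] 276.2 208.0
bowl 0.64 [326.9, 233.4, 40.0, 32.1] 345.9 251.2
food_box 0.59 [265.9, 139.1, 53.4, 44.8] 294.3 159.1
mug 0.83 [421.1, 206.5, 32.1, 41.9] 436.0 228.9
mug 0.4 [240.9, 166.5, 64.0, 59.8] 271.1 196.8
sauce 0.95 [406.5, 261.9, 19.8, 28.6] 416.8 277.5
rack 0.77 [405.8, 149.5, 45.6, 37.6] 421.3 171.6
top (array([0.435, 0.05 , 1.387]), array([ 0.078,  0.012, -0.997])) 428.03233109831086
bin 0.87 [316.1, 158.2, 98.4, 64.8] 370.2 193.1
pedal 0.53 [318.1, 189.7, 23.7, 22.9] 328.7 201.3
lid 0.91 [343.0, 158.4, 63.1, 65.4] 375.5 191.1
bowl 0.59 [283.5, 149.6, 33.5, 34.9] 299.5 165.2
food_box 0.74 [332.7, 241.1, 59.0, 40.7] 359.8 260.5
mug 0.88 [196.4, 181.8, 32.3, 33.1] 212.2 194.3
sauce 0.82 [223.7, 132.5, 22.0, 23.9] 233.3 144.3
rack 0.77 [194.9, 239.9, 47.5, 47.8] 211.8 264.3
[ 0.217 -0.586  0.231] [3.093 0.553 0.   ] 0.9 0.08594023741127844
```

View pics/scene0.png

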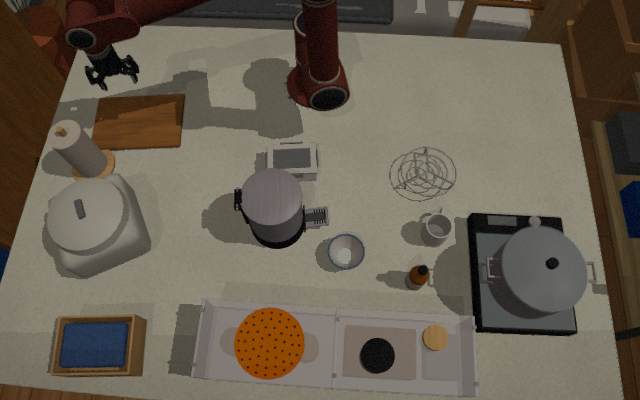

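View pics/top0.png

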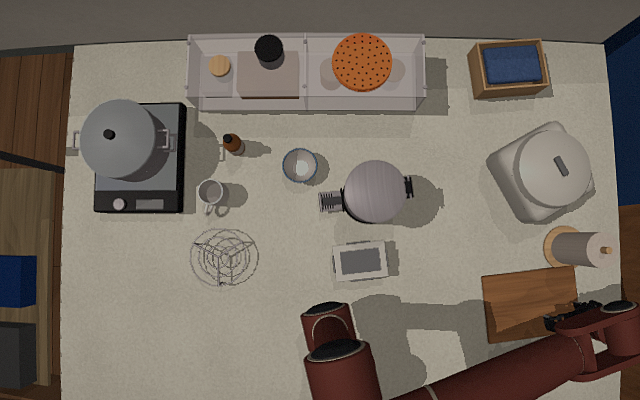

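Run:
```python
from h import *
from scipy.spatial.transform import Rotation as Ro
np.set_printoptions(precision=3,suppress=True)
for n,a in {"lid":("top",375,191.1,.215),"lids":("scene",272,197,.22),"ped":("top",328.7,201.3,.04),"peds":("scene",315.8,216.1,.04),"pedendtop":("top",318.5,203,.046),"pedends":("scene",328.5,216,.046),"hinge":("top",411,187,.205),"bowl":("top",300,166,.05),"bowls":("scene",346,251,.05),"food":("top",360,261,.06),"mug":("top",211,195,.08),"sauce":("top",233,144,.12),"rack":("top",221,259,.04)}.items():
    print(n,onz(*a))
print(Ro.from_rotvec(ctrl.get_obs()["tool_rot"]).as_matrix(),ctrl.grip_point_offset)
A=cv2.imread("pics/top0.png")[130:240,260:430];B=cv2.imread("pics/scene0.png")[150:280,220:390]
cv2.imwrite("pics/c1.png",np.hstack([cv2.resize(A,(400,260),interpolation=2),cv2.resize(B,(400,260)[:1]+(260,),interpolation=2)]))
```

```text
lid [ 0.551 -0.087  0.215]
lids [ 0.558 -0.082  0.22 ]
ped [0.537 0.039 0.04 ]
peds [0.538 0.036 0.04 ]
pedendtop [0.531 0.071 0.046]
pedends [0.537 0.076 0.046]
hinge [ 0.563 -0.189  0.205]
bowl [0.648 0.129 0.05 ]
bowls [0.648 0.134 0.05 ]
food [ 0.35  -0.057  0.06 ]
mug [0.554 0.403 0.08 ]
sauce [0.705 0.329 0.12 ]
rack [0.355 0.379 0.04 ]
[[ 0.938  0.346  0.   ]
 [ 0.346 -0.938  0.   ]
 [ 0.     0.    -1.   ]] 0.0187
```

View pics/c1.png

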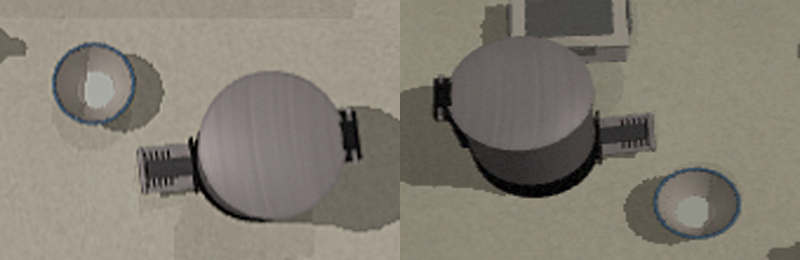

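The top crop shows the pedal pointing to +y, with its outer end at about full-image (319.7, 202.3). The scene view agrees to about 5 mm. The pad is therefore near (0.538, 0.055), and the bowl is clear of it. Next I lift, then cross above the bin with the fingers shut.

```bash
python3 -m creep '[[255,0,0,-35],[255,0,0,-70]]' 2>&1 | tail -3; python3 -m creep '[[255,0,0,-35,0],[255,0,0,-70,0],[255,0,0,-105,0],[255,0,0,-130,0],[255,0,0,-130,0]]'
```

```text
$[0]: bad value
t: 1.32
tool_pos: [0.2171, -0.5883, 0.3699]
tool_rot: [3.08, 0.551, 0.001]
contact_force: [-0.3, 0.2, 1.2]
opening: 0.0256
```

```bash
python3 -m creep '[[255,22,-21,0,0],[255,44,-41,0,0],[255,65,-62,0,0],[255,87,-83,0,0],[255,109,-103,0,0],[255,131,-124,0,0],[255,153,-145,0,0],[255,175,-165,0,0],[255,196,-186,0,0],[255,218,-206,0,0],[255,240,-227,0,0],[255,262,-248,0,0]]' && python3 -m creep '[[255,22,-21,0,-0.11],[255,44,-41,0,-0.22],[255,65,-62,0,-0.33],[255,87,-83,0,-0.44],[255,109,-103,0,-0.55],[255,131,-124,0,-0.66],[255,153,-145,0,-0.77],[255,175,-165,0,-0.88],[255,196,-186,0,-1.0],[255,218,-206,0,-1.11],[255,240,-227,0,-1.22],[255,262,-248,0,-1.33]]'
python3 - <<'E'
from h import *
from scipy.spatial.transform import Rotation as Ro
o=ctrl.get_obs();R=Ro.from_rotvec(o["tool_rot"]).as_matrix();print(R.round(3),o["tool_pos"],o["q"],o["opening"])
print("to go mm",1000*R.T@(np.array([.537,.060,.06])-o["tool_pos"]))
A=ctrl.get_image("top")[130:290,240:440,::-1];B=ctrl.get_image("scene")[100:260,220:420,::-1]
cv2.imwrite("pics/c2.png",np.hstack([cv2.resize(A,(400,320)),cv2.resize(B,(400,320))]))
E
```

```text
t: 2.32
tool_pos: [0.3767, -0.2614, 0.3609]
tool_rot: [-3.093, -0.552, -0.0]
contact_force: [0.7, 0.0, -0.6]
opening: -0.0001
t: 3.32
tool_pos: [0.5366, 0.0621, 0.3609]
tool_rot: [-2.086, -2.349, 0.0]
contact_force: [0.8, -0.5, 0.3]
opening: -0.0001
[[-0.118  0.993 -0.   ]
 [ 0.993  0.118 -0.   ]
 [-0.    -0.    -1.   ]] [0.53656708 0.0620751  0.36086355] [-2.25745481e-02 -1.93689972e-01  1.63486619e+00 -1.04603186e-04
  1.70059674e+00 -1.41256681e-01] -0.00014501371342411334
to go mm [-2.08849592e+00  2.42306201e-01  3.00863670e+02]
```

View pics/c2.png

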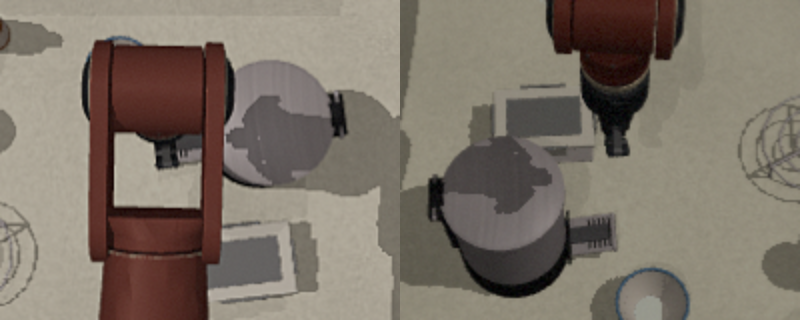

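The tool hangs over the pedal, and the wrist fork looks wide along y. I check its height against the lid before going down.

```bash
python3 - <<'E'
from h import *
np.set_printoptions(precision=3,suppress=True)
def atx(cam,u,v,x):
    o,d=ray(cam,u,v);return o+d*(x-o[0])/d[0]
for p in [(548,30),(685,30),(617,55),(585,90),(648,90),(605,150),(630,150)]:
    u=220+(p[0]-400)/2;v=100+p[1]/2
    print(p,atx("scene",u,v,.537))
for z in(.5,.55,.6,.65):
    print(z,onz("top",240+83/2,130+45,z),onz("top",240+232/2,130+45,z))
E
python3 - <<'E'
from h import *
cv2.imwrite("pics/s3.png",cv2.resize(ctrl.get_image("scene")[0:260,180:500,::-1],(800,650))[:600])
E
```

```text
(548, 30) [ 0.537 -0.002  0.6  ]
(685, 30) [0.537 0.136 0.611]
(617, 55) [0.537 0.069 0.558]
(585, 90) [0.537 0.034 0.482]
(648, 90) [0.537 0.104 0.489]
(605, 150) [0.537 0.056 0.331]
(630, 150) [0.537 0.088 0.335]
0.5 [0.557 0.141 0.5  ] [ 0.557 -0.015  0.5  ]
0.55 [0.55  0.136 0.55 ] [ 0.55  -0.011  0.55 ]
0.6 [0.544 0.131 0.6  ] [ 0.543 -0.007  0.6  ]
0.65 [0.537 0.126 0.65 ] [ 0.536 -0.004  0.65 ]
```

View pics/s3.png

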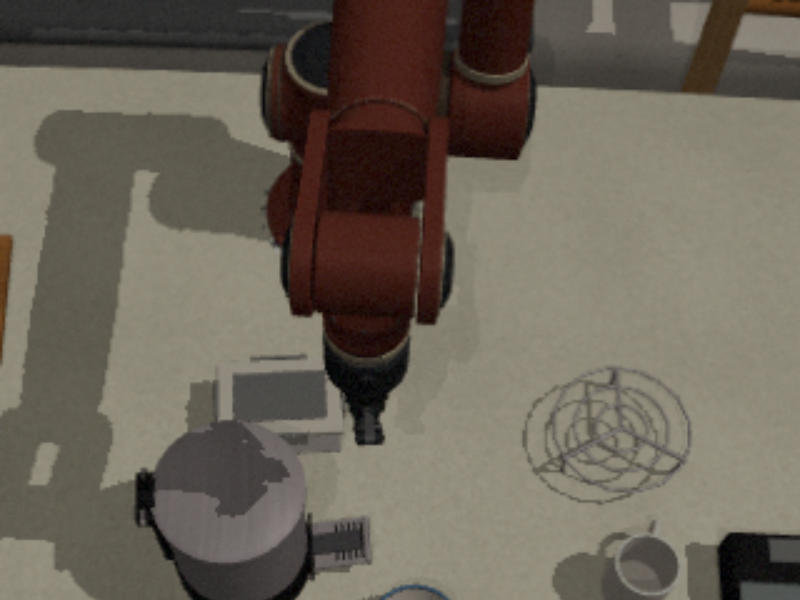

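Before the press, the wrist fork would sit about 7 mm inside the lid's front edge in y, at lid height. So I turn the gripper 90° and leave the jaws about 56 mm open along the pedal. I also move the TCP outward. The inner finger then presses the pad, the outer one hangs beyond the plate's end, and the wrist stays about 2 cm clear of the lid.

```bash
python3 -m creep '[[87,5,0,0,0.12],[87,10,0,0,0.24],[87,15,0,0,0.36],[87,20,0,0,0.48],[87,25,0,0,0.60],[87,30,0,0,0.72],[87,30,0,0,0.84],[87,30,0,0,0.96],[87,30,0,0,1.08],[87,30,0,0,1.2],[87,30,0,0,1.32],[87,30,0,0,1.44]]' 20 && python3 -m creep '[[87,0,0,30,0.07],[87,0,0,65,0.13],[87,0,0,100,0.13],[87,0,0,135,0.13],[87,0,0,170,0.13],[87,0,0,205,0.13],[87,0,0,235,0.13],[87,0,0,255,0.13],[87,0,0,265,0.13],[87,0,0,265,0.13]]'
python3 - <<'E'
from h import *
from scipy.spatial.transform import Rotation as Ro
o=ctrl.get_obs();R=Ro.from_rotvec(o["tool_rot"]).as_matrix();print(R.round(3),o["tool_pos"],o["q"],o["opening"],o["contact_force"])
A=ctrl.get_image("top")[110:290,240:440,::-1];B=ctrl.get_image("scene")[120:300,220:420,::-1]
cv2.imwrite("pics/c4.png",np.hstack([cv2.resize(A,(400,360)),cv2.resize(B,(400,360))]))
E
```

```text
t: 4.47
tool_pos: [0.5325, 0.0891, 0.3612]
tool_rot: [3.119, 0.369, -0.0]
contact_force: [-0.5, -0.4, 0.2]
opening: 0.0559
t: 5.3
tool_pos: [0.5306, 0.0894, 0.0934]
tool_rot: [3.137, 0.176, -0.009]
contact_force: [-0.4, 0.1, -0.2]
opening: 0.0563
[[ 0.994  0.112 -0.006]
 [ 0.112 -0.994 -0.   ]
 [-0.006 -0.    -1.   ]] [0.53060423 0.08935674 0.09335817] [ 2.86582791e-02 -2.28401087e-02  1.92962580e+00 -3.18015394e-04
  1.24038691e+00  1.48754513e+00] 0.05633535263012455 [-0.42287874  0.06802997 -0.2214352 ]
```

View pics/c4.png

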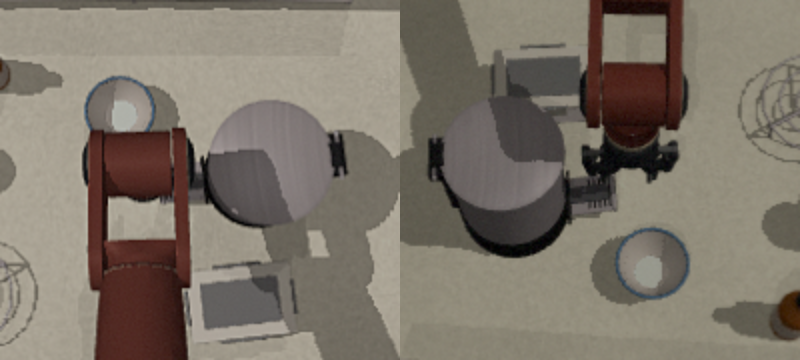

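Both views show the fork clear of the lid. The inner finger is over the pad and the outer one is past the plate's end. I now go down slowly, with a force check at each call.

```bash
python3 -m creep '[[87,0,0,10,0],[87,0,0,20,0],[87,0,0,28,0],[87,0,0,34,0],[87,0,0,38,0],[87,0,0,40,0],[87,0,0,42,0]]'; python3 -m creep '[[87,0,0,1,0],[87,0,0,3,0],[87,0,0,4,0],[87,0,0,6,0],[87,0,0,7,0],[87,0,0,8,0]]'
```

```text
t: 5.98
tool_pos: [0.5328, 0.0904, 0.0539]
tool_rot: [3.136, 0.179, -0.001]
contact_force: [0.1, -0.6, 0.3]
opening: 0.0562
t: 6.48
tool_pos: [0.5329, 0.0904, 0.0463]
tool_rot: [-3.136, -0.179, -0.0]
contact_force: [-0.7, 0.0, -0.1]
opening: 0.056
```

```bash
python3 -m creep '[[87,0,0,1,0],[87,0,0,2,0],[87,0,0,3,0],[87,0,0,5,0],[87,0,0,6,0],[87,0,0,7,0],[87,0,0,8,0],[87,0,0,9,0],[87,0,0,10,0]]'
```

```text
t: 7.23
tool_pos: [0.5329, 0.0906, 0.0375]
tool_rot: [-3.136, -0.178, 0.001]
contact_force: [-5.1, 1.8, 8.1]
opening: 0.0564
```

```bash
python3 -m creep '[[87,0,0,1,0],[87,0,0,2,0],[87,0,0,3,0],[87,0,0,4,0],[87,0,0,5,0],[87,0,0,6,0],[87,0,0,6,0]]'
python3 - <<'E'
from h import *
o=ctrl.get_obs();print(o["tool_pos"],o["contact_force"],o["wrist_torque"])
A=ctrl.get_image("top")[110:290,240:440,::-1];B=ctrl.get_image("scene")[120:300,220:420,::-1]
cv2.imwrite("pics/c5.png",np.hstack([cv2.resize(A,(400,360)),cv2.resize(B,(400,360))]))
E
```

```text
t: 7.82
tool_pos: [0.533, 0.091, 0.0313]
tool_rot: [-3.135, -0.178, 0.0]
contact_force: [-3.2, 2.2, 6.3]
opening: 0.0564
[0.533044   0.09103251 0.03131644] [-3.15670967  2.23859674  6.29385101] [ 0.18302316  0.56977647 -0.10336662]
```

View pics/c5.png

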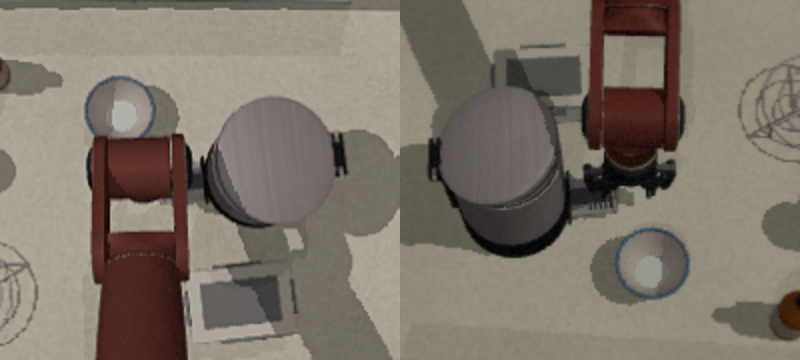

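The lid is rising (a gap shows at the bin rim) and nothing else has moved. The sideways force is small and falling, so I go on slowly.

```bash
python3 -m creep '[[87,0,0,1,0],[87,0,0,2,0],[87,0,0,3,0],[87,0,0,4,0],[87,0,0,5,0],[87,0,0,6,0],[87,0,0,7,0],[87,0,0,8,0],[87,0,0,9,0],[87,0,0,10,0],[87,0,0,10,0]]';python3 -m creep '[[87,0,0,1,0],[87,0,0,2,0],[87,0,0,3,0],[87,0,0,4,0],[87,0,0,5,0],[87,0,0,6,0],[87,0,0,6,0]]'
```

```text
t: 8.83
tool_pos: [0.5334, 0.0911, 0.0212]
tool_rot: [-3.135, -0.178, -0.001]
contact_force: [-1.6, 2.9, 4.0]
opening: 0.0561
t: 9.42
tool_pos: [0.5334, 0.0908, 0.0149]
tool_rot: [-3.136, -0.179, -0.002]
contact_force: [-1.4, 3.2, 4.0]
opening: 0.0563
```

```bash
python3 -m creep '[[87,0,0,1,0],[87,0,0,2,0],[87,0,0,3,0],[87,0,0,4,0],[87,0,0,4,0]]'; python3 -m creep '[[87,0,0,1,0],[87,0,0,2,0],[87,0,0,2,0]]'
python3 - <<'E'
from h import *
A=ctrl.get_image("top")[90:290,240:440,::-1];B=ctrl.get_image("scene")[100:300,220:420,::-1]
cv2.imwrite("pics/c6.png",np.hstack([cv2.resize(A,(400,400)),cv2.resize(B,(400,400))]))
E
```

```text
t: 9.83
tool_pos: [0.5332, 0.0902, 0.0102]
tool_rot: [3.136, 0.179, 0.001]
contact_force: [0.8, 2.0, 2.8]
opening: 0.0565
t: 10.08
tool_pos: [0.5329, 0.09, 0.008]
tool_rot: [3.136, 0.179, 0.0]
contact_force: [1.4, 1.3, 2.0]
opening: 0.056
```

View pics/c6.png

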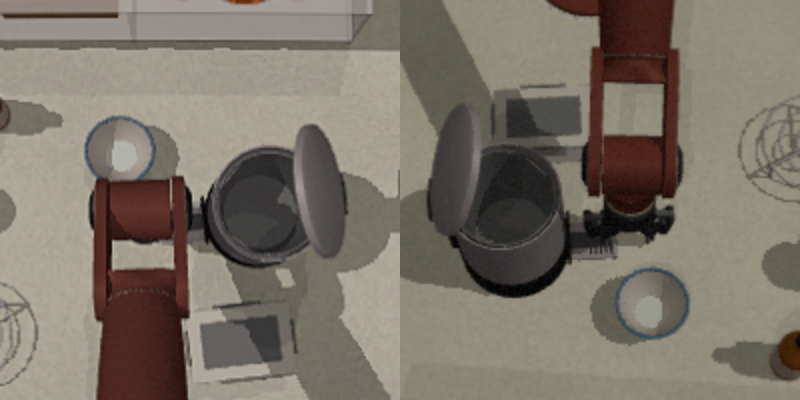

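The lid is nearly fully open and the bin looks unmoved. I press on gently until the feet meet the counter.

```bash
python3 -m creep '[[87,0,0,1,0],[87,0,0,1,0],[87,0,0,2,0],[87,0,0,2,0],[87,0,0,2,0]]'; python3 -m creep '[[87,0,0,1,0],[87,0,0,1,0],[87,0,0,1,0]]'
```

```text
t: 10.6
tool_pos: [0.5328, 0.09, 0.0067]
tool_rot: [3.136, 0.179, -0.001]
contact_force: [-0.5, -0.5, 6.0]
opening: 0.0564
t: 10.85
tool_pos: [0.5328, 0.09, 0.0066]
tool_rot: [3.136, 0.178, -0.002]
contact_force: [-4.0, -0.8, 12.7]
opening: 0.0564
```

The pedal has bottomed: z has stopped at 6.6 mm while the force rises to 12.7 N. I hold for a moment, then check bin position, lid and steadiness.

```bash
python3 -m creep '[[87,0,0,0,0],[87,0,0,0,0],[87,0,0,0,0],[87,0,0,0,0],[87,0,0,0,0],[87,0,0,0,0],[87,0,0,0,0],[87,0,0,0,0]]'
python3 - <<'E'
from h import *
a=ctrl.get_image("top");b=ctrl.get_image("scene")
for cam in("top","scene"):
    for l in("bowl","food_box","mug","sauce","rack","lid","bin"):
        r=ctrl.boxes_of(cam,l);print(cam,l,[(round(x["conf"],2),np.round(x["rect"],1).tolist()) for x in r[:1]])
o=ctrl.get_obs();print(o["contact_force"],o["tool_pos"],o["t"])
A=a[90:290,240:440,::-1];B=b[100:300,220:420,::-1]
cv2.imwrite("pics/c7.png",np.hstack([cv2.resize(A,(400,400)),cv2.resize(B,(400,400))]))
E
```

```text
t: 11.52
tool_pos: [0.5328, 0.09, 0.0066]
tool_rot: [3.136, 0.179, -0.002]
contact_force: [-3.9, -0.9, 12.2]
opening: 0.0566
top bowl [(0.63, [281.6, 147.9, 37.3, 33.4])]
top food_box [(0.7, [333.3, 240.7, 59.1, 43.0])]
top mug [(0.65, [197.4, 181.5, 31.3, 32.4])]
top sauce [(0.56, [223.8, 132.4, 23.0, 23.4])]
top rack [(0.57, [187.7, 233.2, 58.6, 54.7])]
top lid [(0.64, [385.8, 150.2, 29.3, 69.0])]
top bin [(0.97, [321.0, 151.0, 93.1, 73.6])]
scene bowl [(0.72, [328.2, 235.0, 36.6, 32.6])]
scene food_box [(0.67, [406.1, 265.6, 21.1, 24.3])]
scene mug [(0.8, [421.4, 206.6, 31.5, 40.0])]
scene sauce [(0.57, [406.1, 265.1, 21.5, 23.5])]
scene rack [(0.79, [404.6, 146.2, 49.0, 43.5])]
scene lid [(0.74, [236.4, 152.6, 21.7, 66.1])]
scene bin [(0.75, [233.3, 152.5, 93.9, 99.5])]
[-5.36524699 -0.74915975 11.16955475] [0.53284159 0.09002797 0.00662584] 12.3167
```

View pics/c7.png

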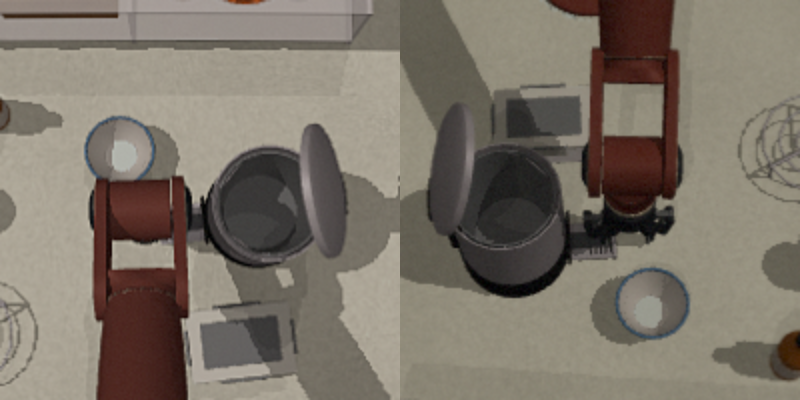

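The lid stands open and still, the bin is upright in place, and the other items are at their old pixels. I hand it in.

```bash
python3 -c "
from station import ctrl
print(ctrl.finish_job())"
```

```text
the job is handed in; nothing more can be done
None
```

I pressed the pedal slowly to its stop with one fingertip and handed the job in at about 12 s while still holding it down. `finish_job` reports no verdict, so success is judged from my own checks.

**How it was done:** The wrist fork would have overlapped the lid's front edge. I turned the gripper 90° with the jaws 56 mm open, so the inner finger pressed the pad and the wrist stayed about 2 cm clear of the lid. I pressed at 12–24 mm/s, so the lid was not flung up.

**Last checks:**
- **Pedal:** the tool stopped at z = 6.6 mm, about 32 mm below first contact. The force then rose, and I held at 11–12 N down.
- **Lid:** both pictures showed it open and standing still. I did not measure its angle.
- **Bin and other items:** the bin looked upright and unmoved, judged by eye only. The bowl, food box, mug, sauce bottle and rack were in place to within a few pixels.

**What disagreed:**
- In the last scene picture the network put the food box on the sauce bottle. The top view showed the food box where it had been.
- The rack's outline in the top view came out larger than at first (59 by 55 against 48 by 48 pixels), which I put down to detector noise.
- A sideways force of 4–5 N remained at the finger. I took it to be friction on the pedal but did not check further.

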